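# Open the parts washer's flap with its lever

## Task

With the fingertips only, push the belt pulley off the parts washer's steel flap, towards the robot, onto the bare red deck beside it, so that it stands flat there clear of the flap. Then press the long end of the lever all the way down onto its rubber stop, so that the short end raises the heavy flap, and finish while still holding the lever down. Do not lift the pulley, the lever or the flap with the gripper, and leave everything else as it stands.

Things in the scene. Friction and masses are not known exactly. Their poses are not given: they have to be found in the camera images.
- washer: Red sheet-metal parts washer with a grey lever base, fixed to the table. Origin on the table under the lever's pivot; z up; +y along the lever to its long end, -y to the tub with the flap; -x is the robot's side. Tub: x -167 to +160, y -300 to -119 mm, flat deck 102 mm high. Slotted grey cheeks, 54 mm across in all and 103 mm high, cradle the lever's pin at y = 0.
- near_deck (a point): Middle of the bare red deck on the robot's side of the flap, on its top face, 102 mm above the table. The deck spans 49 mm either way in the washer's x and 85 mm in its y; a kerb 10 mm high runs along its outer edges (robot's side and the end away from the lever).
- stop_top (a point): Top of the domed rubber stop, 28 mm across, 39 mm above the table, under the pad of the lever's long end, at the washer's y = +222 mm.
- flap: Heavy steel tread-plate flap, about 2 kg, 118 mm wide (x), 185 mm long (y), 10 mm thick; closed when level, its top 103 mm above the table. Origin on its hinge axis, at the washer's x 0, y -260, z 98 mm, axes as the washer's when closed; the free lip is at its y = +185. It swings up about its own +x; with the lever fully down it stands at about 0.28 rad.
- lever: Loose cranked steel bar, 24 mm wide, 12 thick, its cross-pin (70 mm long) resting in the cheeks' open slots. Origin on the pin axis, 85 mm above the table; axes as the washer's at rest. Short arm level, 100 mm to -y, nose under the flap's lip; long arm 250 mm to +y, rising 0.30 rad at rest. Pressed, it turns about -x, 0.48 rad to the stop; takes 1 to 6 N at the pad, and comes back up if let go.
- lever_pad (a point): Centre of the top face of the flat steel foot pad (46 mm wide, 60 mm long) on the long end of the lever, at 211 mm along y and 78 mm above the lever's origin in the lever's own frame: 163 mm above the table at rest, about 57 mm when fully down.
- pulley: Loose aluminium V-belt pulley standing flat, axis upright, on the closed flap: 60 mm diameter, 38 mm high, 0.45 kg. Origin at the centre of its underside.
- pulley_mid (a point): Centre of the pulley, 19 mm above its underside (122 mm above the table while on the flap, 121 mm on the deck). It is clear of the flap when this point lies 90 mm or more to the washer's -x side.
- grease_jar: Bystander: white jar, 44 mm diameter, 55 mm high, on the deck beyond the flap. Origin under its centre.
- bearing: Bystander: steel ring bearing, 42 mm diameter, 16 mm high, on the deck beyond the flap. Origin under its centre.
- oil_can: Bystander: blue can, 52 mm diameter, 85 mm high, on the table beside the lever. Origin under its centre.
- bush: Bystander: brass bush, 48 mm diameter, 40 mm high, on the table beside the lever. Origin under its centre.
- tin_cup: Bystander: steel cup, 64 mm diameter, 70 mm high, on the table beside the lever. Origin under its centre.
- wrench: Bystander: wrench lying on the table to the robot's left.
- screwdriver: Bystander: screwdriver lying on the table to the robot's right.
Things that resemble listed ones, but are neither listed nor needed, are in the scene too. What is shaped like the pulley but orange or purple is not meant.

How it is judged:
On the way, in this order (a step that is already met when the one before it is completed fails the run):
1. the pulley stands flat on the robot-side deck, clear of the still closed flap (x of pulley_mid in the frame of washer below -0.088 m and y of pulley_mid in the frame of washer below -0.1 m and height (world z) of pulley_mid between 0.11 and 0.13 m and angle between pulley_mid's own z axis and vertical below 0.15 rad and linear speed of pulley below 0.03 m/s and angle between flap's own z axis and vertical below 0.04 rad), for 0.2 s.
2. the lever's long end is pressed down to its stop by the fingers and the flap is raised (angle between flap's own z axis and vertical above 0.24 rad and z of lever_pad in the frame of washer below 0.068 m and contact force between the fingers and lever above 1 N and z of lever in the frame of washer below 0.092 m), for 0.3 s.
At the end, for the whole second after the job is handed in: Pulley at rest, upright on the robot-side deck, its centre over 88 mm to the washer's -x side; flap raised over 0.24 rad; lever pad below 68 mm above the table, its pin in the cradle, the lever still and pressed by the fingers with over 1 N (all of step 2 and x of pulley_mid in the frame of washer below -0.088 m and y of pulley_mid in the frame of washer below -0.1 m and height (world z) of pulley_mid between 0.11 and 0.13 m and angle between pulley_mid's own z axis and vertical below 0.15 rad and linear speed of pulley below 0.03 m/s and angular speed of lever below 0.1 rad/s); the arm keeps its last pose, push and grip.
It fails at once if the pulley is lifted (height (world z) of pulley_mid above 0.132 m).
It fails at once if the flap is raised while the pulley is still on it (angle between flap's own z axis and vertical above 0.06 rad and x of pulley_mid in the frame of washer above -0.088 m).
It fails at once if the robot itself lifts the flap (angle between flap's own z axis and vertical above 0.06 rad and contact force between the arm and flap above 1 N).
It fails at once if the lever is lifted out of its cradle (z of lever in the frame of washer above 0.097 m).
It fails at once if a bystander is disturbed (distance of any of grease_jar, bearing, oil_can, bush, tin_cup, wrench, screwdriver from where it was at the start of the episode above 0.03 m).
It also fails if it takes over 48 s, if anything falls off the work surface, if the arm or the gripper's body presses on something with over 40 N, if the wrist force passes 120 N, or if a joint passes its speed limit or range.

## Robot

A 7-joint arm with a two-finger parallel gripper is mounted at the origin on the work surface. World frame = base frame: x ahead of the robot, y to its left, z up, the work surface at z = 0. Lengths are in m, angles in rad, forces in N, time in s.
With the tool pointing down it reaches from about 0.425 to 1.025 m from the base axis. Payload 9.4 kg.
Tool frame: the origin (TCP) lies on the centre line of the jaws, within the pads' length; the fingertips stand ctrl.tcp_to_tips ahead of it and the grasp point (between the pads) lies 6 mm ahead of it (ctrl.tcp_to_tips is the distance from the TCP to the fingertips, in m); z points along the fingers, y is the line along which they close (so a half turn about z gives the same grasp; the last joint's range is limited). The gripper opens to 85 mm and grips with 20 to 120 N. Pads are 22 mm wide; open, the fingers measure 114 mm over their backs; the gripper's body (76 mm by 85 mm) begins 54 mm behind the grasp point. The pads swing forward as they close: fully open they stand 13 mm farther back than shut.
Start: joints at [1.063, 0.599, -0.003, 1.599, 0.002, 0.943, -0.08], TCP at [0.303, -0.659, 0.256] pointing down, gripper open.
Joint ranges: [-2.57, 2.57], [-0.35, 1.97], [-1.29, 1.29], [0.11, 2.56], [-1.05, 4.19], [0.11, 1.86], [-2.63, 2.63]. Speed limits (rad/s): [2.22, 2.22, 3.01, 3.01, 3.14, 3.14, 3.14].

## Interface

Orientations are given as [roll, pitch, yaw] about the fixed x, y, z axes, in that order (R = Rz(yaw) Ry(pitch) Rx(roll)).
In Python, from station import ctrl, viewer, ticket gives the robot as it stands.
- The arm moves only by the tool step_arm, never from a script. Its argument "rows" is text: rows parted by semicolons, each of 6 numbers parted by spaces: the shift along the tool's x, y, z in mm, then the turn, a rotation vector about the tool's x, y, z in rad. In form: tx ty tz ax ay az; .... A call has 1 to 20 rows; each row is the pose to reach, as a shift and turn from the pose commanded when the call began, along the tool's axes at that moment; what a row does not reach only later rows make up. A row lasts 1/8 s, in which the tool goes at most 62.5 mm and 10.7 degrees, less where a joint would pass 70% of its speed; a pose out of reach is approached as far as the arm can. A call with a gripper value outside its range is refused whole. "hand" is the opening, from 0 (shut) to 1 (fully open), set as the call begins (left out, the last holds). The fingers move at their own pace and stop on an object; "squeeze" is the grip in N (left out, the last holds). Time passes only in rows, so rows that repeat a pose let the fingers close. It gives the time, the measured TCP pose, the force, the opening and the grip force at its end, in the units of the state.
- ctrl.observe(): the state, without advancing time (a new reading comes with each control period).
- viewer.capture(name): name is "scene" or "side" or "wrist"; returns the picture (384x512x3 uint8, blue, green, red); there is no depth.
- viewer.camera_model(name): a dict with "fx", "fy", "cx", "cy" (pixels), "position" and "attitude" of the camera in the world. Camera axes: x right, y down, z forward; pixel columns grow to the right and rows downward; lengths in m; the calibration is good to about 2 mm. A picture is of the moment at which its call begins: read the wrist's pose just before it. camera_model takes no time and is no camera call; for the wrist camera it gives the pose at the moment of the call.
- ticket.hand_in(): hands the job in; it is judged then, once.
The state is a dict: "clock": time; "q": joint angles; "qvel": joint speeds; "tau": joint torques, N m; "eef_pos": TCP position; "orientation": TCP orientation; "wrist_force": force on the tool from outside, world axes, zero at the start; "moment": the same for the moment, N m; "opening": finger opening in m; "finger_force": force on a finger pad.
Only numpy, scipy, OpenCV 4.12 (cv2) and the standard library are available. Lean on these libraries where they do the work, as an engineer would, in place of code of your own. Each camera call takes 0.05 s, during which the arm holds its last target. There are 200 camera calls.

## Working session

There is one attempt and no reset: what is moved stays moved. The work goes in short steps, Python scripts to look and compute and a tool call to move; the robot and the scene stay as the last step left them, time stands still between calls to the robot, and variables do not carry over. Pictures are saved under pics/ and viewed, at most 10 in all, crops included, and the job is handed in when it is done.

Besides the shell and the picture viewer there is one more tool, called after "Request:" as name(argument=value, ...), one argument or row to a line, values as JSON. step_arm: Moves the arm, as the interface text tells. Its arguments: {"type":"object","properties":{"rows":{"type":"string"},"hand":{"type":"number"},"squeeze":{"type":"number"}},"required":["rows"]}

```bash
mkdir -p pics
cat > h.py <<'E'
import numpy as np, cv2
from scipy.spatial.transform import Rotation as R
from station import ctrl, viewer, ticket
E
python3 - <<'E'
from h import *
s=ctrl.observe(); print(s['clock'],s['eef_pos'],s['orientation'],s['opening'],ctrl.tcp_to_tips)
for n in ['scene','side']:
    cv2.imwrite(f'pics/{n}.png',viewer.capture(n)); print(n,viewer.camera_model(n))
a=[cv2.imread(f'pics/{n}.png') for n in ['scene','side']]
cv2.imwrite('pics/both.png',np.vstack(a)[:, :])
E
```

```text
0.0 [ 0.30259712 -0.65834679  0.25542787] [-3.14004566e+00  1.07558048e-04  4.30892202e-01] 0.08546455934777483 0.025
scene {'fx': 436.108979487189, 'fy': 436.108979487189, 'cx': 261.067854637956, 'cy': 191.8081218987775, 'position': array([ 1.00643759, -0.76352768,  1.19554196]), 'attitude': array([-2.44387059, -0.00868246,  0.54058293])}
side {'fx': 474.30668059805646, 'fy': 474.30668059805646, 'cx': 244.02046783276194, 'cy': 189.53902194406524, 'position': array([-0.32425851,  0.77477043,  1.01891607]), 'attitude': array([-2.21370873,  0.02452431, -2.31045928])}
```

View pics/scene.png

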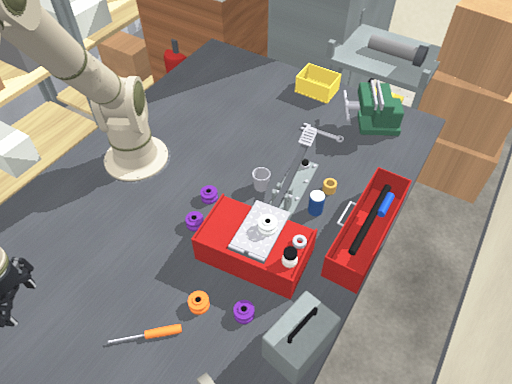

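View pics/side.png

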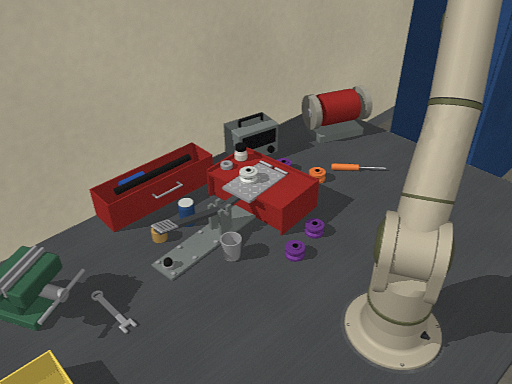

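The listed pulley fits only the silver-white one on the tread plate, at scene (267,223) and side (248,174). The purple ones at scene (209,193), (194,220), (243,312) and the orange one at (199,302) stand on the table and are decoys. One enlarged crop will confirm this.

Run:
```python
from h import *
a=cv2.imread('pics/scene.png')[120:300,180:350]; b=cv2.imread('pics/side.png')[125:285,145:325]
a=cv2.resize(a,(400,424),interpolation=cv2.INTER_CUBIC); b=cv2.resize(b,(400,356),interpolation=cv2.INTER_CUBIC)
o=np.zeros((424,800,3),np.uint8); o[:,:400]=a; o[:356,400:]=b
cv2.imwrite('pics/crop.png',o)
```

```text
(no output)
```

View pics/crop.png

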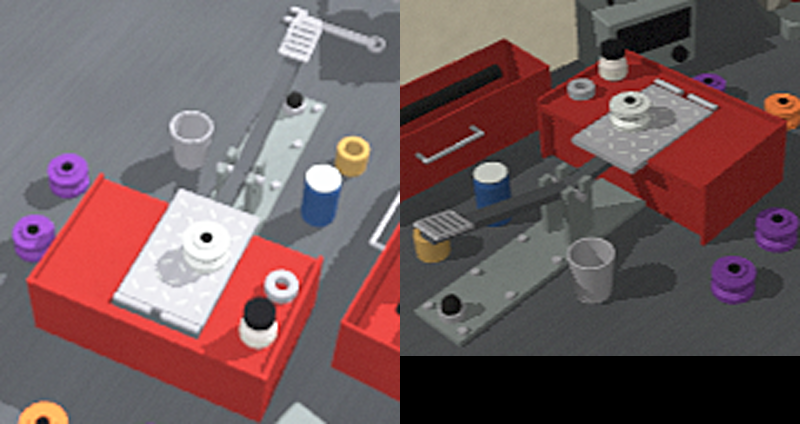

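The crop confirms it: the silver pulley stands on the tread plate with its bore at scene (267,221) and side (248,171). The lever's dark stop is at scene (305,162) and side (167,262), and the jar and bearing are beyond the flap. Next I'll fit the washer's pose from flap corners and stop.

```bash
cat >> h.py <<'E'
def ray(n,px,z,cm=None):
    c=cm or viewer.camera_model(n); M=R.from_euler('xyz',c['attitude']).as_matrix()
    d=M@np.array([(px[0]-c['cx'])/c['fx'],(px[1]-c['cy'])/c['fy'],1]); p=c['position']
    return p+d*(z-p[2])/d[2]
S=lambda x,y:(180+x/2.353,120+y/2.353)
D=lambda x,y:(145+(x-400)/2.222,125+y/2.222)
E
python3 - <<'E'
from h import *
pts=[('scene',S(185,188),.103,(-59,-75)),('scene',S(268,228),.103,(59,-75)),('scene',S(100,178),.112,(-167,-119)),('scene',S(33,283),.112,(-167,-300)),
('scene',S(295,98),.037,(0,222)),('side',D(450,302),.037,(0,222)),('side',D(577,133),.103,(59,-75)),('side',D(635,168),.103,(-59,-75)),('side',D(706,237),.001,(-167,-119)),('side',D(784,125),.112,(-167,-300))]
W=np.array([ray(n,p,z)[:2] for n,p,z,_ in pts]); L=np.array([q for *_,q in pts])/1e3
# rigid 2D fit
def fit(L,W):
    a,b=L.mean(0),W.mean(0); H=(L-a).T@(W-b); t=np.arctan2(H[0,1]-H[1,0],H[0,0]+H[1,1]); M=np.array([[np.cos(t),-np.sin(t)],[np.sin(t),np.cos(t)]]); return t,M,b-M@a
t,M,o=fit(L,W); print(t,o)
for w,l,p in zip(W,L,pts): print(p[0],w.round(4),((w-o)@M*1e3).round(1),p[3])
for n,p,z in [('scene',S(206,238),.141),('side',D(630,102),.141),('scene',S(300,38),.163),('side',D(446,224),.163),('scene',S(322,178),.085),('scene',S(192,125),.07),('scene',S(353,150),.04),('side',D(592,250),.07)]:
    w=ray(n,p,z)[:2]; print(n,w.round(4),((w-o)@M*1e3).round(1))
E
```

```text
0.09873280395706308 [0.59879681 0.07224165]
scene [ 0.5539 -0.0065] [-52.4 -73.9] (-59, -75)
scene [ 0.6832 -0.0075] [ 76.2 -87.7] (59, -75)
scene [ 0.4494 -0.0582] [-161.5 -115. ] (-167, -119)
scene [ 0.4739 -0.2437] [-155.5 -302.1] (-167, -300)
scene [0.5799 0.2839] [  2.1 212.5] (0, 222)
side [0.5608 0.2995] [-15.4 229.9] (0, 222)
side [ 0.6575 -0.0049] [ 50.8 -82.5] (59, -75)
side [ 0.5371 -0.0093] [-69.4 -75. ] (-59, -75)
side [ 0.4448 -0.0604] [-166.3 -116.8] (-167, -119)
side [ 0.4512 -0.227 ] [-176.4 -283.2] (-167, -300)
scene [ 0.6347 -0.0887] [  19.8 -163.7]
side [ 0.6208 -0.0783] [   7.1 -151.9]
scene [0.5764 0.2829] [ -1.5 211.9]
side [0.5617 0.2863] [-15.8 216.7]
scene [0.7013 0.1216] [106.9  39. ]
scene [0.4869 0.1246] [-106.2   63.2]
scene [0.7045 0.2304] [120.8 147. ]
side [0.4794 0.1232] [-113.8   62.5]
```

The two views disagree by 10–20 mm, probably from my hand-read pixels, so I'll measure with colour blobs and triangulate.

```bash
cat >> h.py <<'E'
def tri(p,q):
    A=[];B=[]
    for n,px in(('scene',p),('side',q)):
        a=viewer.camera_model(n)['position']; d=ray(n,px,0)-a; d/=np.linalg.norm(d); P=np.eye(3)-np.outer(d,d); A.append(P);B.append(P@a)
    return np.linalg.solve(A[0]+A[1],B[0]+B[1])
def blob(im,box,f):
    x0,y0,x1,y1=box; m=f(im[y0:y1,x0:x1].astype(int)); k,l,s,c=cv2.connectedComponentsWithStats(m.astype(np.uint8)); i=1+s[1:,4].argmax(); return c[i]+[x0,y0],s[i]+[x0,y0,0,0,0]
E
python3 - <<'E'
from h import *
a,b=cv2.imread('pics/scene.png'),cv2.imread('pics/side.png')
dark=lambda m:m.max(2)<70; blue=lambda m:(m[...,0]>90)&(m[...,2]<60); yel=lambda m:(m[...,2]-m[...,0]>60); 
pur=lambda m:(m[...,0]-m[...,1]>60)&(m[...,2]-m[...,1]>30)
for nm,f,A,B in [('bore',dark,(262,214,274,226),(242,164,256,177)),('stop',dark,(300,155,312,168),(160,254,175,269)),('bush',yel,(320,175,340,197),(150,222,168,243)),('blue',blue,(306,188,328,218),(176,198,196,218)),('purA',pur,(198,182,220,204),(280,238,308,262)),('purB',pur,(183,210,205,232),(303,217,326,240))]:
    p,s=blob(a,A,f);q,t=blob(b,B,f)
    print(nm,p.round(1),s,q.round(1),t,tri(p,q).round(4))
E
```

```text
bore [267.4 220.4] [266 219   4   4  13] [248.  169.5] [246 169   5   2  10] [ 0.6315 -0.0851  0.1382]
stop [304.6 162.1] [302 159   6   7  33] [167.6 261.6] [164 257   9  10  69] [0.5724 0.2938 0.0217]
bush [329.3 185.8] [323 178  14  17 201] [157.6 236.5] [151 228  16  15 129] [0.6977 0.2465 0.0087]
blue [315.  207.4] [308 198  16  18 195] [182.3 211.4] [178 206  12  12  77] [0.7101 0.1248 0.0301]
purA [208.6 194. ] [200 185  18  19 257] [293.7 249.5] [285 240  20  21 262] [ 0.3546 -0.0145  0.0159]
purB [193.5 220.2] [185 211  18  20 265] [313.5 227.9] [305 219  19  19 219] [ 0.3779 -0.1327  0.0151]
```

Triangulation gives the pulley at about (0.631, -0.085), with the washer origin near (0.597, 0.072) and yaw about 0.10. I'll travel high to the pulley's far side.

Request:
step_arm(
  rows="45 -28 0 0 0 0.03;95 -59 0 0 0 0.06;145 -90 0 0 0 0.09;195 -121 0 0 0 0.12;245 -152 0 0 0 0.15;295 -183 0 0 0 0.18;345 -214 0 0 0 0.21;395 -245 0 0 0 0.24;445 -276 0 0 0 0.27;495 -307 0 0 0 0.3;545 -338 0 0 0 0.33;592 -367 0 0 0 0.33;592 -367 0 0 0 0.33;592 -367 0 0 0 0.33",
  hand=0.45,
)

```text
clock: 1.85
eef_pos: [0.6869, -0.0785, 0.2557]
orientation: [3.141, 0.001, 0.101]
wrist_force: [-0.0, -0.3, -0.5]
opening: 0.0382
finger_force: 0.0
```

Run:
```python
from h import *
import json
s=ctrl.observe(); print(s['clock'],s['eef_pos'],s['orientation'],s['opening'])
c=viewer.camera_model('wrist'); print(c); cv2.imwrite('pics/w1.png',viewer.capture('wrist'))
```

```text
1.85 [ 0.68688599 -0.07848639  0.25569862] [3.14103508e+00 1.36726181e-03 1.00973079e-01] 0.03822665311613111
{'fx': 269.1086325965963, 'fy': 269.1086325965963, 'cx': 255.4990128383441, 'cy': 192.25542049697097, 'position': array([ 0.76971315, -0.06985136,  0.37292468]), 'attitude': array([ 2.81590782e+00, -4.26062983e-04, -1.46929114e+00])}
```

View pics/w1.png

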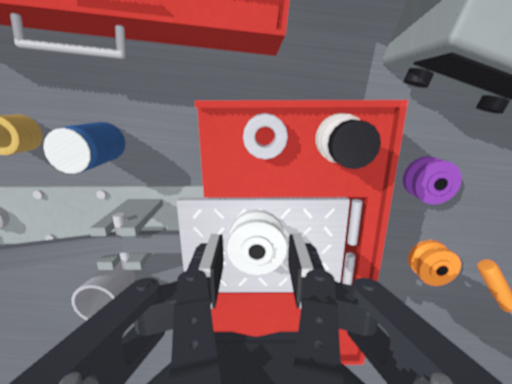

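The wrist picture shows the pulley's bore at (257,252), the flap's far edge at row 198 with its lip corners at (179,201) and (192,290), the bearing at (265,136) and the jar's cap at (354,143).

Run:
```python
from h import *
t=.1;M=np.array([[np.cos(t),-np.sin(t)],[np.sin(t),np.cos(t)]]);o=np.array([.597,.0725])
for nm,p,z in [('bore',(257,252),.141),('lipfar',(179,201),.103),('lipnear',(192,290),.103),('bearing',(265,136),.118),('jar',(354,143),.157),('flaphingefar',(349,199),.103),('deckfarlever',(197,101),.112),('deckfarend',(406,101),.112),('can',(70,150),.085)]:
    w=ray('wrist',p,z)[:2]; print(nm,w.round(4),((w-o)@M*1e3).round(1))
```

```text
bore [ 0.6299 -0.0866] [  16.9 -161.6]
lipfar [6.608e-01 3.000e-04] [ 56.2 -78.2]
lipnear [ 0.5472 -0.0164] [-58.4 -83.5]
bearing [ 0.7399 -0.083 ] [ 126.7 -169. ]
jar [ 0.746  -0.1525] [ 125.8 -238.8]
flaphingefar [ 0.6811 -0.1804] [  58.5 -260.1]
deckfarlever [ 0.7645 -0.0176] [ 157.7 -106.4]
deckfarend [ 0.7837 -0.2088] [ 157.7 -298.5]
can [0.7005 0.1219] [107.9  38.9]
```

Request:
step_arm(
  rows="0 3 40 0 0 0;0 3 80 0 0 0;0 3 110 0 0 0;0 3 121 0 0 0;0 3 121 0 0 0",
)

```text
clock: 2.52
eef_pos: [0.6873, -0.0822, 0.1353]
orientation: [3.141, 0.001, 0.099]
wrist_force: [-0.4, 0.1, 1.1]
opening: 0.0384
finger_force: 0.0
```

Request:
step_arm(
  rows="-10 0 0 0 0 0;-20 0 0 0 0 0;-30 0 0 0 0 0;-40 0 0 0 0 0;-50 0 0 0 0 0;-60 0 0 0 0 0;-70 0 0 0 0 0;-80 0 0 0 0 0;-90 0 0 0 0 0;-100 0 0 0 0 0;-108 0 0 0 0 0;-116 0 0 0 0 0;-124 0 0 0 0 0;-131 0 0 0 0 0;-136 0 0 0 0 0;-140 0 0 0 0 0;-142 0 0 0 0 0;-144 0 0 0 0 0;-144 0 0 0 0 0",
)

```text
clock: 4.9
eef_pos: [0.5441, -0.0956, 0.1351]
orientation: [-3.142, 0.001, 0.101]
wrist_force: [1.5, -0.3, -1.7]
opening: 0.0384
finger_force: 2.6
```

Run:
```python
from h import *
a=viewer.capture('scene')[120:300,180:350]; b=viewer.capture('wrist')
o=np.zeros((424,800,3),np.uint8); o[:,:400]=cv2.resize(a,(400,424)); o[:300,400:]=cv2.resize(b,(400,300)); cv2.imwrite('pics/p2.png',o)
```

```text
(no output)
```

View pics/p2.png

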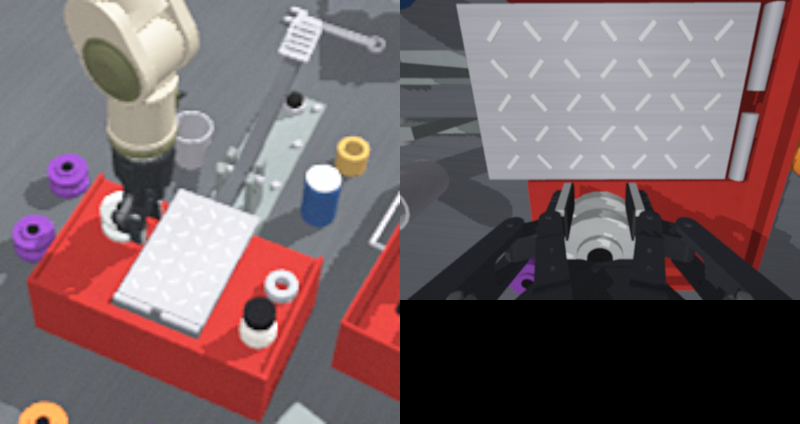

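The pulley now stands on the robot-side deck, bore at wrist (256,330), about 103 mm to -x and clear of the flap, which is still closed. I'll back off, rise and shut the fingers, then go to the pad.

Request:
step_arm(
  rows="8 0 0 0 0 0;20 0 0 0 0 0;25 0 0 0 0 0;25 0 -40 0 0 0;25 0 -80 0 0 0;25 0 -110 0 0 0;25 0 -110 0 0 0",
)

```text
clock: 5.88
eef_pos: [0.5705, -0.0932, 0.2475]
orientation: [3.141, -0.004, 0.101]
wrist_force: [-0.5, 0.9, -0.4]
opening: 0.0385
finger_force: 0.0
```

Request:
step_arm(
  rows="5 -40 0 0 0 0;11 -95 0 0 0 0;17 -150 0 0 0 0;23 -205 0 0 0 0;29 -260 0 0 0 0;35 -315 0 0 0 0;44 -360 0 0 0 0;44 -373 0 0 0 0;44 -373 0 0 0 0;44 -373 0 0 0 0",
  hand=0,
)

```text
clock: 7.12
eef_pos: [0.5757, 0.2803, 0.2448]
orientation: [3.14, 0.001, 0.099]
wrist_force: [1.2, -0.2, -0.2]
opening: 0.0004
finger_force: 0.0
```

Run:
```python
from h import *
s=ctrl.observe(); print(s['eef_pos'],s['opening'])
a=viewer.capture('side')[125:285,145:325]; cm=viewer.camera_model('wrist'); print(cm); b=viewer.capture('wrist'); cv2.imwrite('pics/w3.png',b)
o=np.zeros((424,800,3),np.uint8); o[:356,:400]=cv2.resize(a,(400,356)); o[:300,400:]=cv2.resize(b,(400,300)); cv2.imwrite('pics/p3.png',o)
```

```text
[0.57566988 0.2803435  0.24482474] 0.00038721127852852494
{'fx': 269.1086325965963, 'fy': 269.1086325965963, 'cx': 255.4990128383441, 'cy': 192.25542049697097, 'position': array([0.65857684, 0.28881956, 0.36240959]), 'attitude': array([ 2.81690129e+00, -9.55638214e-04, -1.47189502e+00])}
```

View pics/p3.png

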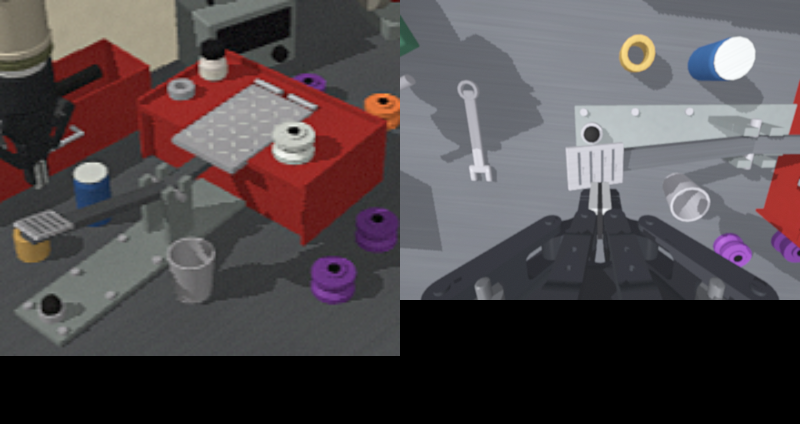

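The pulley stands upright on the deck (crop (293,143)), and the fingers are shut over the pad, whose centre is at about wrist (251,212).

Run:
```python
from h import *
t=.1;M=np.array([[np.cos(t),-np.sin(t)],[np.sin(t),np.cos(t)]]);o=np.array([.597,.0725])
for p,z in [((251,212),.163),((213,191),.163),((284,184),.163),((245,171),.039)]:
    w=ray('wrist',p,z)[:2]; print(w,(w-o)@M*1e3)
w=ray('side',(145+293/2.222,125+131/2.222),.14)[:2]; print('pulley',(w-o)@M*1e3)
print((ctrl.observe()['eef_pos'][:2]-o)@M*1e3)
```

```text
[0.57483367 0.28415009] [ -0.92583606 212.8056579 ]
[0.58957921 0.31535067] [ 16.86089366 242.37827428]
[0.60071035 0.26090523] [ 22.50095313 187.09357452]
[0.57662992 0.29365977] [  1.81081745 222.08850442]
pulley [-106.18785265 -156.49084793]
[ -0.22051927 209.04574487]
```

Request:
step_arm(
  rows="0 -2 25 0 0 0;0 -2 45 0 0 0;0 -3 56 0 0 0;0 -5 63 0 0 0;0 -7 70 0 0 0;0 -9 77 0 0 0;0 -10 84 0 0 0;0 -11 91 0 0 0;0 -12 98 0 0 0;0 -13 105 0 0 0;0 -14 112 0 0 0;0 -15 119 0 0 0;0 -15 126 0 0 0;0 -16 133 0 0 0;0 -16 140 0 0 0;0 -15 146 0 0 0;0 -15 152 0 0 0;0 -15 157 0 0 0;0 -15 157 0 0 0",
)

```text
clock: 9.6
eef_pos: [0.5739, 0.2987, 0.0879]
orientation: [-3.14, -0.0, 0.102]
wrist_force: [-0.2, 0.7, 0.8]
opening: 0.0
finger_force: 1.0
```

Request:
step_arm(
  rows="0 0 2 0 0 0;0 0 4 0 0 0;0 0 6 0 0 0;0 0 6 0 0 0;0 0 6 0 0 0",
)

```text
clock: 10.22
eef_pos: [0.5742, 0.2981, 0.0827]
orientation: [-3.141, -0.001, 0.101]
wrist_force: [-1.1, -0.2, 5.7]
opening: 0.0001
finger_force: 3.0
```

Request:
step_arm(
  rows="0 0 1 0 0 0;0 0 2 0 0 0;0 0 3 0 0 0;0 0 3 0 0 0;0 0 3 0 0 0;0 0 3 0 0 0",
)

```text
clock: 10.98
eef_pos: [0.5743, 0.2981, 0.0818]
orientation: [-3.14, -0.002, 0.101]
wrist_force: [-5.3, -1.6, 27.1]
opening: -0.0002
finger_force: 13.3
```

Run:
```python
from h import *
a=viewer.capture('side')[125:285,145:325]; b=viewer.capture('scene')[120:300,180:350]
o=np.zeros((424,800,3),np.uint8); o[:356,:400]=cv2.resize(a,(400,356)); o[:,400:]=cv2.resize(b,(400,424)); cv2.imwrite('pics/p4.png',o)
s=ctrl.observe(); print(s['clock'],s['eef_pos'],s['wrist_force'],np.abs(s['qvel']).max())
```

```text
11.075 [0.57432843 0.29812515 0.0818101 ] [-6.12836017 -1.05636064 27.62388573] 0.0014225110623884583
```

View pics/p4.png

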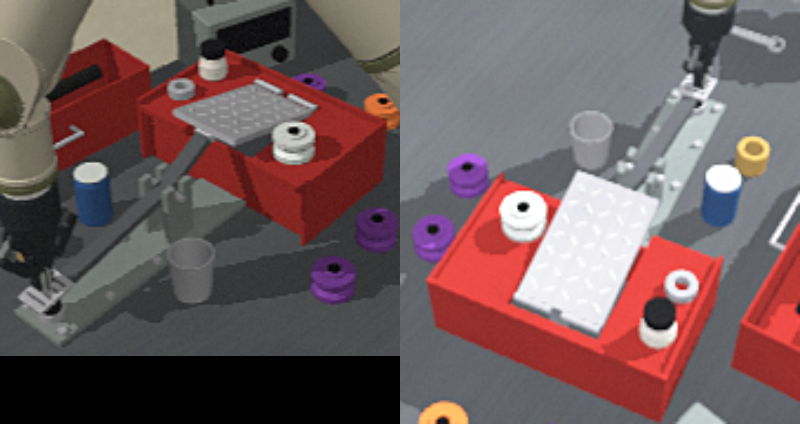

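The pad sits on its stop with a firm 27 N, the flap is up, and the pulley and bystanders are in place. I'll hold briefly and hand in.

Request:
step_arm(
  rows="0 0 0 0 0 0;0 0 0 0 0 0;0 0 0 0 0 0;0 0 0 0 0 0",
)

```text
clock: 11.58
eef_pos: [0.5743, 0.2981, 0.0818]
orientation: [-3.14, -0.002, 0.101]
wrist_force: [-5.5, -1.5, 27.7]
opening: -0.0002
finger_force: 13.3
```

```bash
python3 -c "
from station import ticket
print(ticket.hand_in())"
```

```text
the job is handed in; nothing more can be done
None
```

I pushed the pulley onto the robot-side deck (centre about 104 mm to the washer's -x side) and am holding the lever on its stop at about 27 N with the flap raised; handed in at 11.6 s, and the hand-in returned no verdict.

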